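# Hang the vial basket on the drying hook

## Robot

A 7-joint arm with a two-finger parallel gripper is mounted at the origin on a cart in front of the work surface, level with it; the furniture and walls round the work are solid. World frame = base frame: x ahead of the robot, y to its left, z up, the work surface at z = 0. Lengths are in mm, angles in rad, forces in N, time in s.
With the tool pointing down it reaches from about 425 to 825 mm from the base axis. Payload 3.6 kg.
Tool frame: the origin (TCP) lies between the finger pads; the fingertips stand 25 mm ahead of it and the grasp point (between the pads) lies 6 mm ahead of it; z points along the fingers, x is the direction in which the jaws open and shut, and the axes are right-handed (so a half turn about z gives the same grasp; the last joint's range is limited). The gripper opens to 93 mm and grips with 3 to 60 N. Pads are 15 mm wide; open, the fingers measure 128 mm over their backs; the gripper's body (75 mm by 188 mm) begins 65 mm behind the grasp point.
Start: joints at [-1.19, 0.615, -0.013, 1.423, 0.008, 1.103, -0.04], TCP at [257.153, 596.939, 243.64] pointing down, gripper open.
Joint ranges: [-3.12, 3.12], [-0.3, 2.06], [-1.34, 1.32], [0.26, 2.42], [-1.36, 4.5], [0.01, 1.98], [-2.84, 2.84]. Speed limits (rad/s): [2.79, 2.79, 3.14, 3.14, 3.14, 3.14, 3.14].

## Interface

Orientations are given as [roll, pitch, yaw] about the fixed x, y, z axes, in that order (R = Rz(yaw) Ry(pitch) Rx(roll)).
In Python, from bench import * gives the robot as it stands.
- The arm moves only by the tool apply_moves, never from a script. Its argument "deltas" is one flat list of numbers, 5 for each row, row after row: the shift along the world's x, y, z in m, then the turn about the world's z in degrees, then the finger opening in m, from 0 to 0.093. In form: [tx, ty, tz, twist, fingers, tx, ty, tz, twist, fingers, ...]. A call has 1 to 20 rows; each row shifts and turns the commanded pose from where the row before left it; what a row does not reach is not made up. A row lasts 1/10 s, in which the tool goes at most 50 mm and 8.59 degrees, less where a joint would pass 70% of its speed; a pose out of reach is approached as far as the arm can. A call is refused whole if a number of a shift passes 0.05 or a number of a turn 8.59, either way. A call with a gripper value outside its range is refused whole. The fingers move at their own pace and stop on an object; the grip force is fixed at half the most. Time passes only in rows, so rows that do not move let the fingers close. It gives the time, the measured TCP pose, the force and the opening at its end, in the units of the state.
- observe(): the state, without advancing time (a new reading comes with each control period).
- capture(name): name is "side" or "top"; returns a dict with "img" (420x560x3 uint8, blue, green, red), "fx", "fy", "cx", "cy" (pixels), "dist" ([k1, k2, p1, p2, k3] as OpenCV has them; the pictures are not rectified), "rvec" (rotation vector, rad) and "tvec" (3), from world to camera coordinates, as OpenCV has them. Camera axes: x right, y down, z forward; pixel columns grow to the right and rows downward; lengths in mm; the calibration is good to about 2 mm. A picture is of the moment at which its call begins. There is no depth.
- job_done(): hands the job in, once; it reports no verdict.
The state is a dict: "time": time; "qpos": joint angles; "qvel": joint speeds; "tau": joint torques, N m; "ee_pos": TCP position; "orientation": TCP orientation; "wrist_force": force on the tool from outside, world axes, zero at the start; "moment": the same for the moment, N m; "finger_gap": finger opening in mm.
Only numpy, scipy, OpenCV 4.12 (cv2) and the standard library are available. Lean on these libraries where they do the work, as an engineer would, in place of code of your own. Each camera call takes 0.05 s, during which the arm holds its last target.

## Task

Hang the small wire basket that holds the capped vials on the hook of the stand by its bail, so that the vials can drip dry. Leave it hanging freely with all three vials still in it, and leave the empty basket standing where it is.

Things in the scene. Friction and masses are not known exactly. Their poses are not given: they have to be found in the camera images.
- full_basket_grip (a point): the basket to hang: square steel wire basket, 74 x 74 mm, 51 mm high, open on top, about 0.15 kg, holding 3 vials, with a rigid wire bail and a black grip block on top of it; 168 mm high in all. This point is the block's centre, 148 mm above the underside. Block 16 x 16 mm (sides along x and y), 44 mm high; grasp across either pair of sides. z up, y along the bail; symmetrical
- full_basket_bail (a point): middle of the full basket's bail, on the axis of its 6 mm wire, 23 mm below the grip's centre; axes as the grip's. It is the peak of the arch: the wire falls 8 mm to points 20 mm either side (y), then runs steeply down to the rim. The opening under it is about 60 mm wide and 71 mm high, down to the rim; the vials stand lower than the rim
- empty_basket_grip (a point): grip block centre (148 mm above the underside) of the second basket, of just the same make, which is empty; to be left alone
- vial1_mid (a point): centre of a capped clear vial, 22 mm in diameter, 45 mm high, about 20 g, standing loose in the basket
- vial2_mid (a point): centre of the second vial, the same
- vial3_mid (a point): centre of the third vial, the same
- hook_seat (a point): seat of the hook, on the axis of its 7 mm round wire, 190 mm above the bench. z up; the hook points along -x, away from its rod. The wire is level for 11 mm either way of this point, then slants up: to the tip on the -x side, to the clamp on the rod on the +x side. A hung bail lies across the hook, along y, its wire's axis about 6.5 mm above this point; it may sway a while
- hook_tip (a point): upturned free end of the hook, centre of the rounded end of the 7 mm wire; 34 mm in front of the seat (its -x) and 20 mm above it; axes as the seat's
- rod_top (a point): top of the stand's fixed upright 12 mm rod, on its axis, at the top of the 26 mm clamp that carries the hook: 71 mm behind the seat (its +x) and 31 mm above it; axes as the seat's. The rod stands on a grey base plate 160 x 100 x 12 mm, which reaches 130 mm from the rod under the hook
Things that resemble listed ones, but are neither listed nor needed, are in the scene too. Leave any green or red look-alike of the part that bears full_basket_grip alone.

How it is judged (in metres and radians):
At the end, for the whole second after the job is handed in: the full basket's bail rests on the hook between tip and rod (arch middle -34 to +62 mm from the seat along the hook, 30 mm either side, -3 to +35 mm in height), bearing over 0.5 N, clear of the bench, tilt under 0.6 rad, swaying at under 0.35 m/s, all three vials inside (x of full_basket_bail in the frame of hook_seat between -0.034 and 0.062 m and y of full_basket_bail in the frame of hook_seat between -0.03 and 0.03 m and z of full_basket_bail in the frame of hook_seat between -0.003 and 0.035 m and contact force between full_basket and stand above 0.5 N and height (world z) of full_basket_grip above 0.19 m and angle between full_basket_grip's own z axis and vertical below 0.6 rad and linear speed of full_basket below 0.35 m/s and z of each of vial1_mid, vial2_mid, vial3_mid in the frame of full_basket_grip below -0.09 m and distance between each of vial1_mid, vial2_mid, vial3_mid and full_basket_grip below 0.155 m); the robot touches nothing.
It fails at once if the empty basket is moved more than 25 mm or tipped (distance of empty_basket_grip from where it was at the start of the episode above 0.025 m or angle between empty_basket_grip's own z axis and vertical above 0.3 rad).
It also fails if it takes over 72 s, if anything falls off the work surface, if the arm or the gripper's body presses on something with over 40 N, if the wrist force passes 120 N, or if a joint passes its speed limit or range.

## Working session

There is one attempt and no reset: what is moved stays moved. The work goes in short steps, Python scripts to look and compute and a tool call to move; the robot and the scene stay as the last step left them, time stands still between calls to the robot, and variables do not carry over. Pictures are saved under pics/ and viewed, and the job is handed in when it is done.

Besides the shell and the picture viewer there is one more tool, called after "Request:" as a command line: name --argument value ..., lists and objects as JSON in quotes. apply_moves: Moves the arm, as the interface text tells. Its arguments: {"type":"object","properties":{"deltas":{"type":"array"}},"required":["deltas"]}

```bash
mkdir -p pics; cat > h.py <<'E'
from bench import *
import numpy as np, cv2
def K(c): return np.array([[c["fx"],0,c["cx"]],[0,c["fy"],c["cy"]],[0,0,1.]]),np.array(c["dist"],float)
def ray(c,uv):
    k,d=K(c);R=cv2.Rodrigues(np.array(c["rvec"],float))[0];t=np.array(c["tvec"],float).reshape(3)
    p=cv2.undistortPoints(np.array([[uv]],float),k,d)[0,0]
    return -R.T@t, R.T@np.array([p[0],p[1],1.])
def onz(c,uv,z):
    o,d=ray(c,uv);return o+d*(z-o[2])/d[2]
def tri(c1,u1,c2,u2):
    o1,d1=ray(c1,u1);o2,d2=ray(c2,u2)
    A=np.stack([d1,-d2],1);s=np.linalg.lstsq(A,o2-o1,rcond=None)[0]
    a=o1+s[0]*d1;b=o2+s[1]*d2
    return (a+b)/2,np.linalg.norm(a-b)
def proj(c,P):
    k,d=K(c);return cv2.projectPoints(np.array(P,float).reshape(-1,3),np.array(c["rvec"],float),np.array(c["tvec"],float),k,d)[0].reshape(-1,2)
E
python3 - <<'E'
from h import *
import pickle
s=observe();print(s)
for n in("side","top"):
    c=capture(n);pickle.dump(c,open(n+"0.pkl","wb"));cv2.imwrite(f"pics/{n}0.png",c["img"]);o,d=ray(c,(280,210));print(n,o,d)
E
```

```text
{'time': 0.0, 'qpos': array([-1.1905087 ,  0.61589977, -0.01260755,  1.42488041,  0.00811784,
        1.10342399, -0.04037345]), 'qvel': array([ 0.00062196,  0.00052902, -0.0017501 ,  0.0013154 ,  0.00088367,
        0.0001415 ,  0.0011548 ]), 'tau': array([-2.09960290e-04, -4.58923995e+01,  2.09093601e-01, -1.65743941e+01,
       -6.10144436e-02,  2.03819614e-02,  2.29922234e-04]), 'ee_pos': array([256.8904616 , 596.28692682, 242.49989861]), 'orientation': array([3.14153459e+00, 2.56030981e-03, 1.16410242e+00]), 'wrist_force': array([ 0.02648724, -0.3717371 , -0.84973147]), 'moment': array([ 0.05627586, -0.0053801 ,  0.0827889 ]), 'finger_gap': 92.75779027509567}
side [362.09534967 896.64329028 919.43529037] [ 0.15601815 -0.73335888 -0.66175855]
top [ 439.60067524    5.76887573 1420.99244381] [ 0.07238837  0.00143283 -0.99739369]
```

View pics/side0.png

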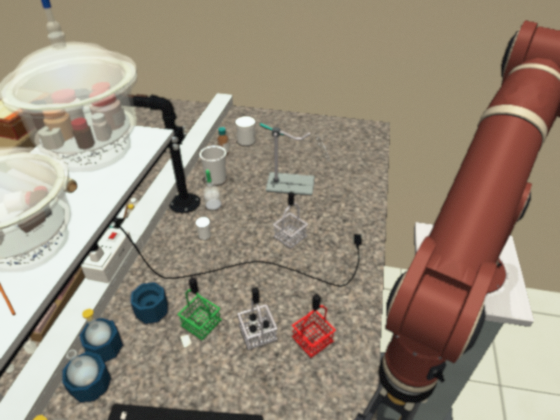

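View pics/top0.png

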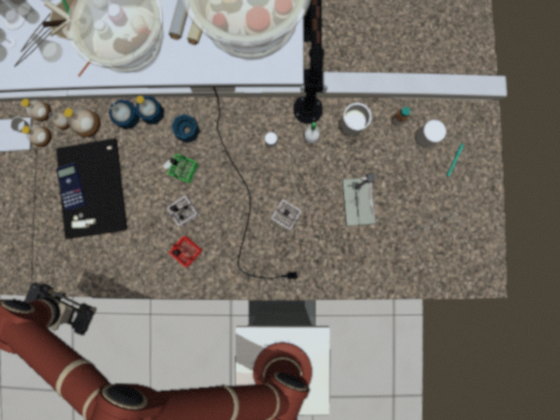

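```bash
python3 - <<'E'
import cv2,numpy as np
s=cv2.imread("pics/side0.png");t=cv2.imread("pics/top0.png")
f=lambda im,x,y,w,h:cv2.resize(im[y:y+h,x:x+w],(400,300),interpolation=cv2.INTER_CUBIC)
cv2.imwrite("pics/crop.png",np.vstack([np.hstack([f(s,220,275,100,75),f(s,250,180,100,75)]),np.hstack([f(t,150,180,64,48),f(t,255,190,64,48)])]))
cv2.imwrite("pics/crop2.png",np.hstack([f(s,245,110,100,75),f(t,330,160,64,48)]))
E
```

```text
(no output)
```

View pics/crop.png

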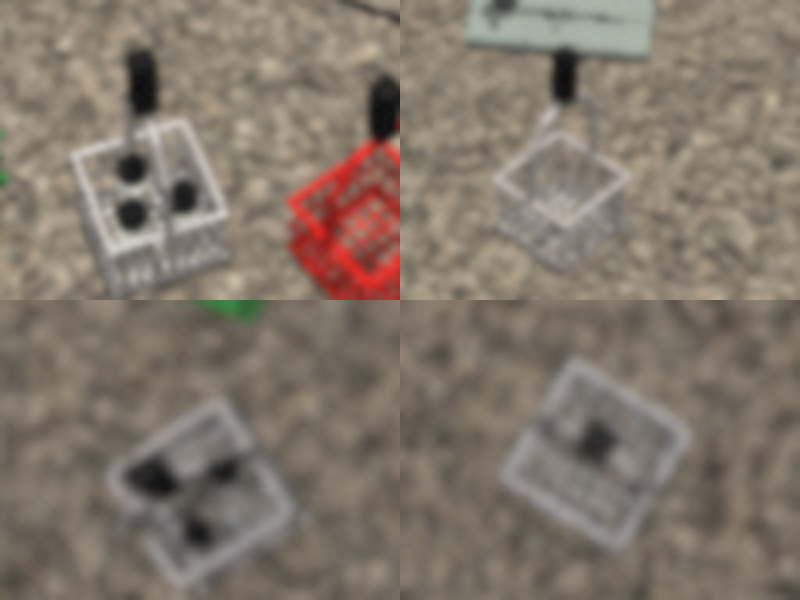

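View pics/crop2.png

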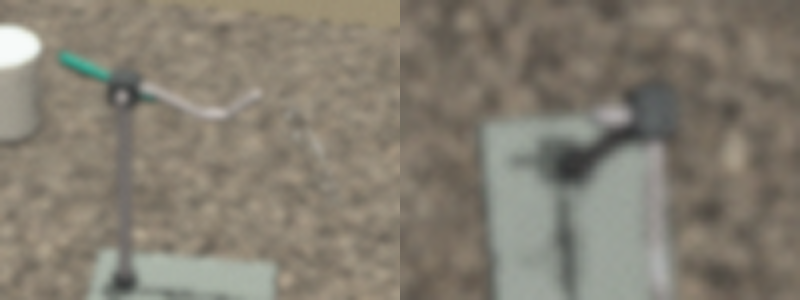

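Look-alikes, in side-image pixels: green basket (200,313), steel basket with three dark caps (257,322), red basket (315,330), empty steel basket (290,225). I choose the one with the three caps, at side (257,322) and top (182,211). The crop shows the caps clearly, while the other steel basket is empty. Next I zoom in for measurement.

```bash
python3 - <<'E'
import cv2,numpy as np
s=cv2.imread("pics/side0.png");t=cv2.imread("pics/top0.png")
def f(im,x,y,w,h,k,n):
    o=cv2.resize(im[y:y+h,x:x+w],(w*k,h*k),interpolation=cv2.INTER_CUBIC)
    for i in range(0,w,10): cv2.line(o,(i*k,0),(i*k,6 if i%50 else 14),(0,255,255),1);cv2.putText(o,str(x+i),(i*k,24),0,.35,(0,255,255))
    for i in range(0,h,10): cv2.line(o,(0,i*k),(6,i*k),(0,255,255),1);cv2.putText(o,str(y+i),(8,i*k+4),0,.35,(0,255,255))
    cv2.imwrite(n,o)
f(s,225,280,70,70,8,"pics/z1.png");f(t,155,185,60,55,10,"pics/z2.png")
f(s,255,115,65,85,7,"pics/z3.png");f(t,335,165,60,70,8,"pics/z4.png")
E
```

```text
(no output)
```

View pics/z1.png

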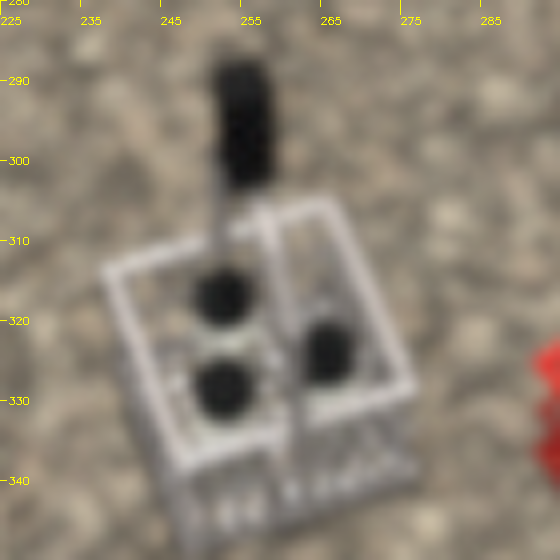

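View pics/z2.png

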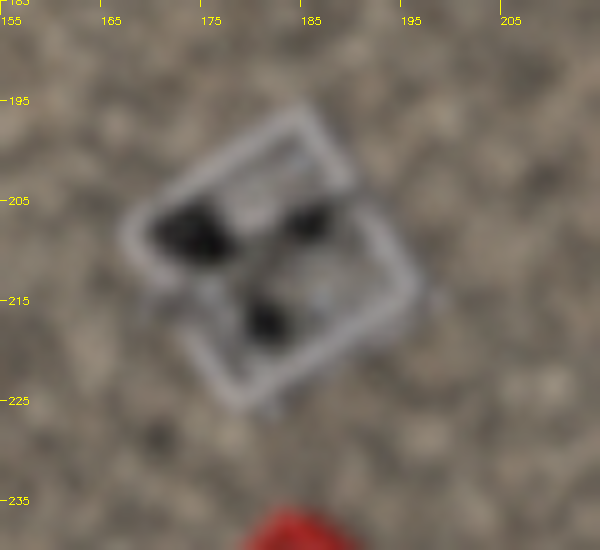

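View pics/z3.png

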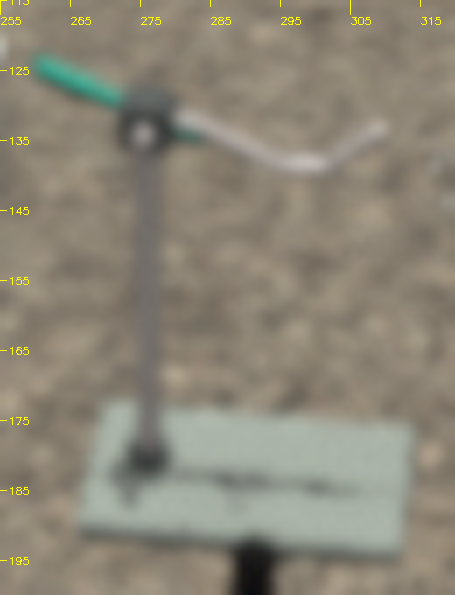

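View pics/z4.png

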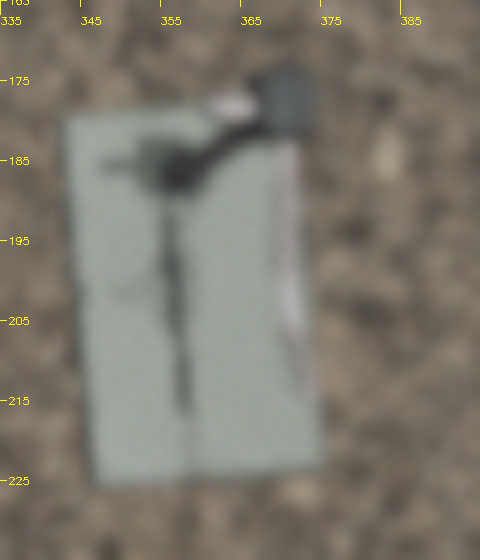

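```bash
cat > m.py <<'E'
from h import *
import pickle
s=pickle.load(open("side0.pkl","rb"));t=pickle.load(open("top0.pkl","rb"))
S=[(238,314),(266,305.5),(276,328),(247.5,338)]
T=[(168,208),(185,196),(196,214),(179,225)]
a=np.array([onz(s,p,50) for p in S])[:,:2];b=np.array([onz(t,p,50) for p in T])[:,:2]
for n,r in(("side",a),("top",b)):
    print(n,r.round(0).tolist(),"c",r.mean(0).round(1),"edges",np.linalg.norm(r-np.roll(r,-1,0),axis=1).round(0))
near=(a[2]+a[3])/2;far=(a[0]+a[1])/2;v=near-far;print("side bail dir",np.degrees(np.arctan2(v[1],v[0])))
near=(b[0]+b[3])/2;far=(b[1]+b[2])/2;v=near-far;print("top bail dir",np.degrees(np.arctan2(v[1],v[0])))
print("grip side@148",onz(s,(255.5,295.5),148),"top",onz(t,(173.8,208.5),160),"tri",tri(s,(255.5,295.5),t,(174,208.5)))
for nm,u,w,z in(("clamp",(276,132),(370.5,178),215),("tip",(309.3,133.3),(373.3,213),210),("seat",(298.5,138.7),(371.6,202.5),190)):
    print(nm,tri(s,u,t,w),onz(s,u,z),onz(t,w,z))
print("plate",[onz(t,p,12)[:2].round(0).tolist() for p in((343,180),(347,225),(375,223))])
print("vials",[onz(s,p,47)[:2].round(0).tolist() for p in((253,317),(253,328.5),(265.5,324))])
print("empty",onz(s,(291,199),148),"top corners",[onz(t,p,50)[:2].round(0).tolist() for p in((288,201),(300,210),(288,229),(272,219))])
E
python3 m.py
python3 - <<'E'
import cv2,numpy as np
for n in("side","top"):
    im=cv2.imread(f"pics/{n}0.png")
    m=(im.max(2)<60).astype(np.uint8)
    k,l,st,c=cv2.connectedComponentsWithStats(m)
    for i in range(1,k):
        if st[i,4]>15 and 140<c[i,0]<400 and 160<c[i,1]<330: print(n,st[i],c[i].round(1))
E
```

```text
side [[586.0, 325.0], [526.0, 286.0], [488.0, 343.0], [546.0, 383.0]] c [536.4 334.3] edges [71. 69. 71. 71.]
top [[545.0, 378.0], [585.0, 322.0], [525.0, 285.0], [489.0, 341.0]] c [536.  331.4] edges [69. 71. 67. 68.]
side bail dir 123.87071755590173
top bail dir 124.24460380856085
grip side@148 [536.39868341 333.70435559 148.        ] top [535.05919126 330.59667562 160.        ] tri (array([536.26939642, 333.26149008, 147.41697208]), np.float64(0.5180071013617987))
clamp (array([ 622.40631249, -258.19880923,  205.57194664]), np.float64(0.5042391831631375)) [ 618.71360621 -242.93755362  215.        ] [ 621.2382815  -256.11999334  215.        ]
tip (array([ 517.68212601, -263.77720143,  211.56221739]), np.float64(3.1212063994443104)) [ 516.45749967 -266.39762891  210.        ] [ 519.3396548  -263.97361466  210.        ]
seat (array([ 551.0582004 , -264.62611309,  186.57519094]), np.float64(2.14698536671159)) [ 549.09902427 -259.21884016  190.        ] [ 551.81580343 -263.76263325  190.        ]
plate [[645.0, -206.0], [492.0, -218.0], [499.0, -313.0]]
vials [[549.0, 323.0], [541.0, 354.0], [515.0, 336.0]]
empty [523.74261007 -10.400801   148.        ] top corners [[569.0, -18.0], [539.0, -58.0], [477.0, -19.0], [509.0, 34.0]]
side [288 193   6  12  58] [290.7 198.4]
side [354 235   7  13  67] [357.1 239.9]
side [189 278   9  16  96] [193.3 285.3]
side [387 278  14  31  67] [392.1 293.3]
side [252 288   7  16  87] [255.3 295.3]
side [138 291  18  12  61] [144.5 294.8]
side [313 295   8  15  91] [315.9 301.7]
side [134 296  34  27 404] [153.5 312.5]
side [250 314   6   6  31] [252.5 316.6]
side [264 321   5   7  29] [265.8 323.8]
side [250 326   6   6  28] [252.5 328.2]
top [171 159   7   6  27] [173.8 161.4]
top [171 206   7   5  27] [174.2 208.1]
top [173 250   7   5  25] [176.3 252. ]
top [282 272  15   7  75] [290.6 275.1]
top [ 250  301   60   24 1354] [278.3 312.7]
```

Measured:
- Full basket grip at (536, 333, 148), bail direction about 124°.
- Hook seat at about (551.5, -262, 190), hook pointing along -x at a yaw of about 4°.

The jaws go along the bail, so the tool yaw goes from 67° to 124°.

Request:
apply_moves --deltas '[0.023,-0.022,0,4.8,0.06,0.023,-0.022,0,4.8,0.06,0.023,-0.022,0,4.8,0.06,0.023,-0.022,0,4.8,0.06,0.023,-0.022,0,4.8,0.06,0.023,-0.022,0,4.8,0.06,0.023,-0.022,0,4.8,0.06,0.023,-0.022,0,4.8,0.06,0.023,-0.022,0,4.8,0.06,0.023,-0.022,0,4.8,0.06,0.023,-0.022,0,4.8,0.06,0.023,-0.022,0,4.8,0.06,0.003,0,0,0,0.06,0,0,0,0,0.06,0,0,0,0,0.06]'

```text
time: 1.6
ee_pos: [534.7, 334.3, 243.4]
orientation: [-3.141, -0.002, 2.171]
wrist_force: [-0.5, -0.6, 0.9]
finger_gap: 59.9
```

Request:
apply_moves --deltas '[0.001,-0.001,-0.012,0,0.06,0,0,-0.012,0,0.06,0,0,-0.012,0,0.06,0,0,-0.01,0,0.06,0,0,-0.01,0,0.06,0,0,0,0,0.06]'

```text
time: 2.2
ee_pos: [536.2, 331.3, 185.5]
orientation: [-3.138, 0.0, 2.17]
wrist_force: [0.5, -0.6, 0.4]
finger_gap: 60.2
```

```bash
python3 - <<'E'
from h import *
for n,(x,y,w,h) in(("side",(200,230,120,110)),("top",(140,170,90,80))):
    c=capture(n);o=c["img"][y:y+h,x:x+w];cv2.imwrite(f"pics/{n}1.png",cv2.resize(o,None,fx=5,fy=5,interpolation=cv2.INTER_CUBIC))
E
```

```text
(no output)
```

View pics/side1.png

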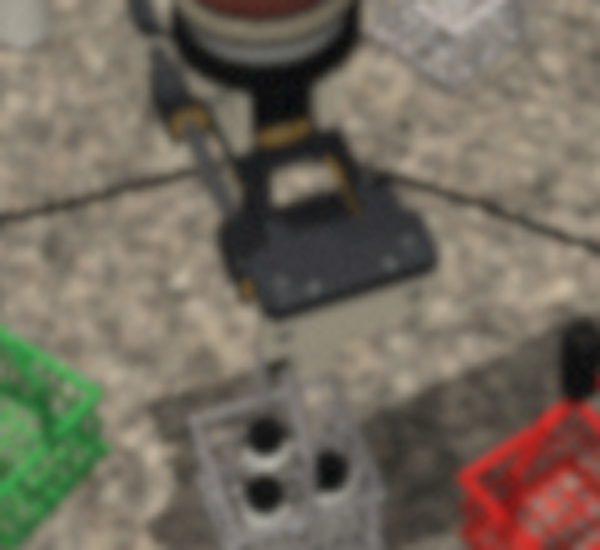

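The side view shows the pale near finger in front of the block, with the three caps and rim undisturbed and red and green clear. I descend and grip.

Request:
apply_moves --deltas '[0,0.001,-0.01,0,0.06,0,0,-0.01,0,0.06,0,0,-0.008,0,0.06,0,0,0,0,0.06,0,0,0,0,0.04,0,0,0,0,0.03,0,0,0,0,0.02,0,0,0,0,0.008,0,0,0,0,0.005,0,0,0,0,0.005,0,0,0,0,0.005,0,0,0,0,0.005]'

```text
time: 3.5
ee_pos: [537.1, 333.0, 159.7]
orientation: [3.141, -0.0, 2.169]
wrist_force: [0.4, -0.1, 0.5]
finger_gap: 15.8
```

Gripped at 15.8 mm. I lift gently.

Request:
apply_moves --deltas '[0,0,0.003,0,0.005,0,0,0.006,0,0.005,0,0,0.009,0,0.005,0,0,0.012,0,0.005,0,0,0.012,0,0.005,0,0,0.012,0,0.005,0,0,0.012,0,0.005,0,0,0.012,0,0.005,0,0,0.012,0,0.005,0,0,0.012,0,0.005,0,0,0.012,0,0.005,0,0,0.012,0,0.005,0,0,0.012,0,0.005,0,0,0.012,0,0.005,0,0,0.012,0,0.005,0,0,0.012,0,0.005,0,0,0.012,0,0.005,0,0,0.009,0,0.005,0,0,0.006,0,0.005,0,0,0.003,0,0.005]'

```text
time: 5.5
ee_pos: [537.2, 333.1, 364.3]
orientation: [3.141, -0.0, 2.169]
wrist_force: [1.3, 0.3, -3.0]
finger_gap: 15.6
```

```bash
python3 - <<'E'
from h import *
print(observe()["wrist_force"],observe()["ee_pos"])
for n,(x,y,w,h) in(("side",(180,120,140,150)),):
    c=capture(n);o=c["img"][y:y+h,x:x+w];cv2.imwrite(f"pics/{n}2.png",cv2.resize(o,None,fx=4,fy=4,interpolation=cv2.INTER_CUBIC))
E
```

```text
[ 1.27073372  0.33625597 -2.95614281] [537.23698424 333.05855649 364.29149512]
```

View pics/side2.png

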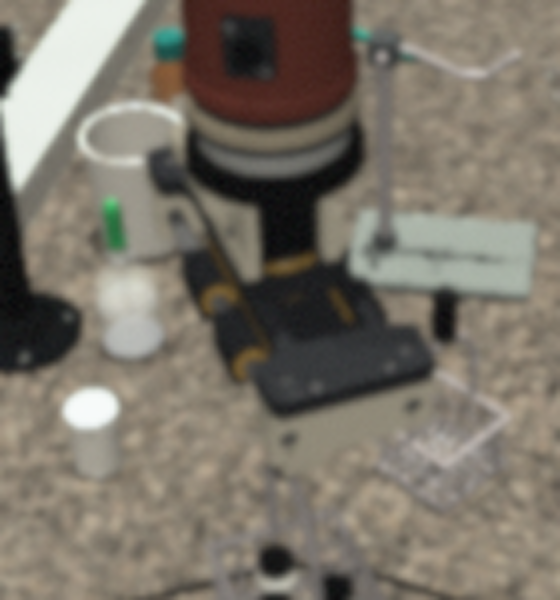

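Request:
apply_moves --deltas '[-0.0015,-0.003,0,-0.3,0.005,-0.0015,-0.006,0,-0.6,0.005,-0.0015,-0.009,0,-0.7,0.005,-0.0015,-0.012,0,-0.8,0.005,-0.0015,-0.012,0,-0.8,0.005,-0.0015,-0.012,0,-0.8,0.005,-0.0015,-0.012,0,-0.8,0.005,-0.0015,-0.012,0,-0.8,0.005,-0.0015,-0.012,0,-0.8,0.005,-0.0015,-0.012,0,-0.8,0.005,-0.0015,-0.012,0,-0.8,0.005,-0.0015,-0.012,0,-0.8,0.005,-0.0015,-0.012,0,-0.8,0.005,-0.0015,-0.012,0,-0.8,0.005,-0.0015,-0.012,0,-0.8,0.005,-0.0015,-0.012,0,-0.8,0.005,-0.0015,-0.012,0,-0.8,0.005,-0.0015,-0.012,0,-0.8,0.005,-0.0015,-0.012,0,-0.8,0.005,-0.0015,-0.012,0,-0.8,0.005]'

```text
time: 7.55
ee_pos: [507.0, 109.9, 363.7]
orientation: [3.142, 0.0, 1.903]
wrist_force: [0.4, 0.6, -2.3]
finger_gap: 15.7
```

Request:
apply_moves --deltas '[-0.0015,-0.012,0,-0.8,0.005,-0.0015,-0.012,0,-0.8,0.005,-0.0015,-0.012,0,-0.8,0.005,-0.0015,-0.012,0,-0.8,0.005,-0.0015,-0.012,0,-0.8,0.005,-0.0015,-0.012,0,-0.8,0.005,-0.0015,-0.012,0,-0.8,0.005,-0.0015,-0.012,0,-0.8,0.005,-0.0015,-0.012,0,-0.8,0.005,-0.0015,-0.012,0,-0.8,0.005,-0.0015,-0.012,0,-0.8,0.005,-0.0015,-0.012,0,-0.8,0.005,-0.0015,-0.012,0,-0.8,0.005,-0.0015,-0.012,0,-0.8,0.005,-0.0015,-0.012,0,-0.8,0.005,-0.0015,-0.012,0,-0.8,0.005,-0.0015,-0.012,0,-0.8,0.005,-0.0015,-0.012,0,-0.8,0.005,-0.0015,-0.012,0,0,0.005,-0.0015,-0.012,0,0,0.005]'

```text
time: 9.55
ee_pos: [477.0, -130.0, 363.6]
orientation: [-3.142, 0.0, 1.653]
wrist_force: [1.0, 0.1, -1.1]
finger_gap: 15.8
```

Request:
apply_moves --deltas '[-0.0015,-0.012,0,0,0.005,-0.0015,-0.012,0,0,0.005,-0.0015,-0.012,0,0,0.005,-0.0015,-0.012,0,0,0.005,-0.0015,-0.012,0,0,0.005,-0.0015,-0.012,0,0,0.005,-0.0015,-0.012,0,0,0.005,-0.0015,-0.012,0,0,0.005,-0.0015,-0.012,0,0,0.005,-0.0015,-0.009,0,0,0.005,-0.0015,-0.009,0,0,0.005,-0.0015,-0.006,0,0,0.005,-0.0015,-0.005,0,0,0.005,0,-0.003,0,0,0.005,0,0,0,0,0.005]'

```text
time: 11.05
ee_pos: [457.6, -269.3, 363.6]
orientation: [-3.142, 0.0, 1.652]
wrist_force: [-0.3, 0.2, -2.4]
finger_gap: 15.8
```

```bash
python3 - <<'E'
from h import *
for n in("side","top"):
    c=capture(n);cv2.imwrite(f"pics/{n}3.png",c["img"])
E
```

```text
(no output)
```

View pics/side3.png

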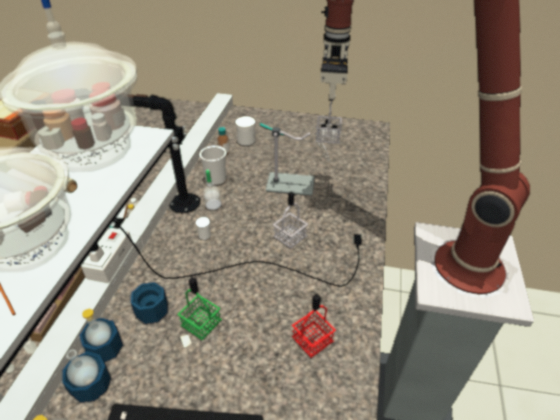

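View pics/top3.png

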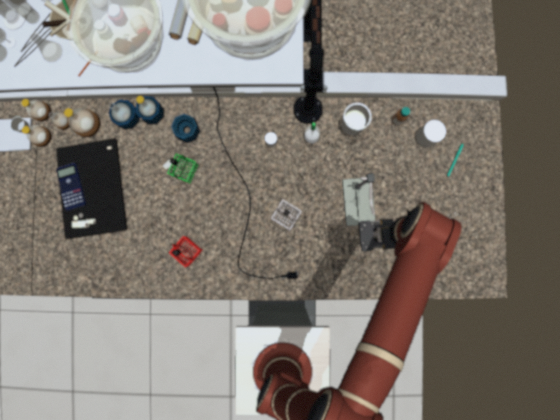

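Request:
apply_moves --deltas '[0,0,-0.004,0,0.005,0,0,-0.008,0,0.005,0,0,-0.01,0,0.005,0,0,-0.01,0,0.005,0,0,-0.01,0,0.005,0,0,-0.01,0,0.005,0,0,-0.01,0,0.005,0,0,-0.01,0,0.005,0,0,-0.01,0,0.005,0,0,-0.01,0,0.005,0,0,-0.008,0,0.005,0,0,-0.003,0,0.005,0,0,0,0,0.005,0,0,0,0,0.005]'

```text
time: 12.55
ee_pos: [457.9, -269.2, 261.0]
orientation: [3.141, 0.001, 1.653]
wrist_force: [0.1, -0.1, -2.2]
finger_gap: 15.8
```

```bash
python3 - <<'E'
from h import *
for n,(x,y,w,h) in(("side",(255,80,110,110)),("top",(330,160,100,100))):
    c=capture(n);o=c["img"][y:y+h,x:x+w];cv2.imwrite(f"pics/{n}4.png",cv2.resize(o,None,fx=5,fy=5,interpolation=cv2.INTER_CUBIC))
E
```

```text
(no output)
```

View pics/side4.png

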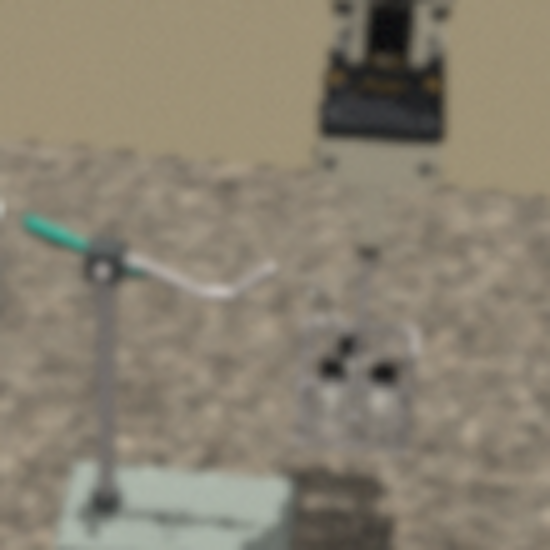

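View pics/top4.png

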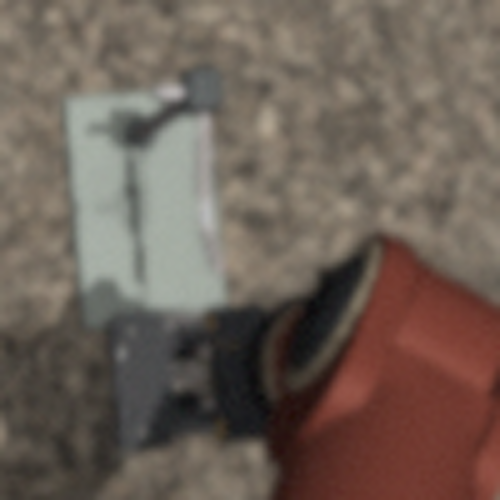

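Basket hangs straight with its bail opening facing the tip (side: tip (309,133), bail arch at about (328,131)). I advance along the hook.

Request:
apply_moves --deltas '[0.003,0,0,0,0.005,0.006,0.0005,0,0,0.005,0.008,0.0005,0,0,0.005,0.008,0.0005,0,0,0.005,0.008,0.0005,0,0,0.005,0.006,0.0005,0,0,0.005,0.005,0.0005,0,0,0.005,0.002,0,0,0,0.005,0,0,0,0,0.005]'

```text
time: 13.55
ee_pos: [503.8, -266.0, 260.5]
orientation: [-3.141, -0.0, 1.653]
wrist_force: [-0.3, -0.2, -1.7]
finger_gap: 15.8
```

```bash
python3 - <<'E'
from h import *
for n,(x,y,w,h) in(("side",(255,80,110,110)),):
    c=capture(n);o=c["img"][y:y+h,x:x+w];cv2.imwrite(f"pics/{n}5.png",cv2.resize(o,None,fx=5,fy=5,interpolation=cv2.INTER_CUBIC))
E
```

```text
(no output)
```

View pics/side5.png

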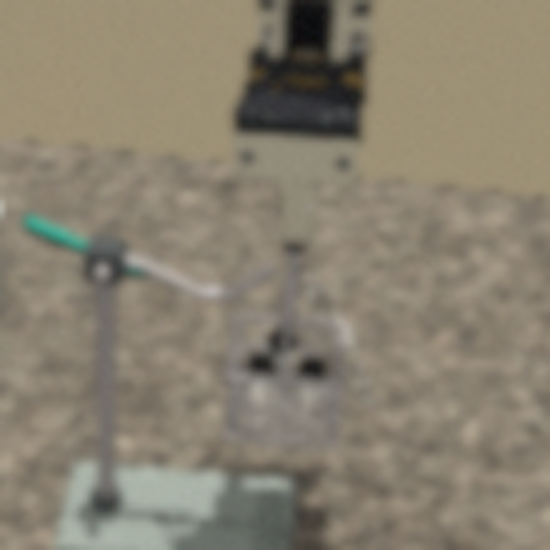

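Still clear, no contact force; the tip is now just short of the bail plane. I advance to the seat.

Request:
apply_moves --deltas '[0.003,0,0,0,0.005,0.005,0.0005,0,0,0.005,0.007,0.0005,0,0,0.005,0.008,0.0005,0,0,0.005,0.008,0.0005,0,0,0.005,0.007,0.0005,0,0,0.005,0.005,0.0005,0,0,0.005,0.003,0,0,0,0.005,0.002,0,0,0,0.005,0,0,0,0,0.005]'

```text
time: 14.6
ee_pos: [551.7, -263.1, 260.6]
orientation: [-3.141, 0.0, 1.653]
wrist_force: [-0.4, 0.1, -1.4]
finger_gap: 15.8
```

```bash
python3 - <<'E'
from h import *
for n,(x,y,w,h) in(("side",(255,80,110,110)),("top",(330,140,100,100))):
    c=capture(n);o=c["img"][y:y+h,x:x+w];cv2.imwrite(f"pics/{n}6.png",cv2.resize(o,None,fx=5,fy=5,interpolation=cv2.INTER_CUBIC))
E
```

```text
(no output)
```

View pics/side6.png

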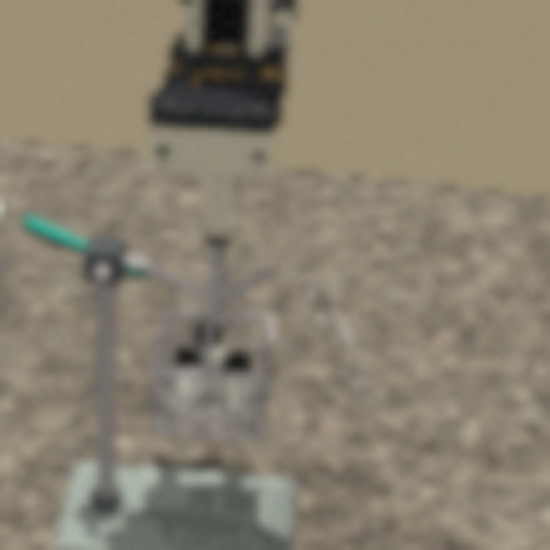

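View pics/top6.png

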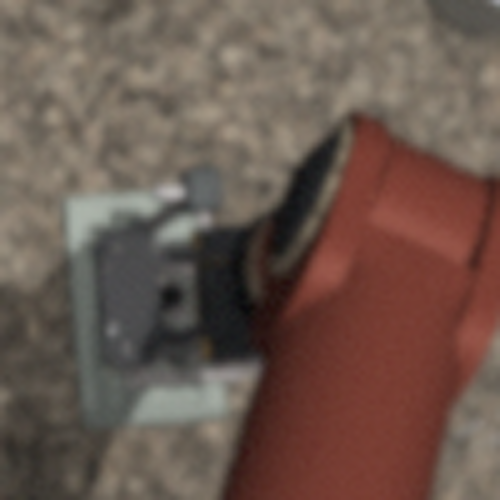

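The hook passes through the opening, with its tip showing at side (309,133) right of the bail. I lower; contact is expected after about 29 mm.

Request:
apply_moves --deltas '[0,0,-0.004,0,0.005,0,0,-0.006,0,0.005,0,0,-0.006,0,0.005,0,0,-0.005,0,0.005,0,0,-0.003,0,0.005,0,0,-0.002,0,0.005,0,0,0,0,0.005,0,0,0,0,0.005]'

```text
time: 15.5
ee_pos: [551.8, -263.1, 234.8]
orientation: [3.141, 0.0, 1.653]
wrist_force: [-0.7, 0.2, -1.2]
finger_gap: 15.7
```

Request:
apply_moves --deltas '[0,0,-0.001,0,0.005,0,0,0,0,0.005,0,0,-0.001,0,0.005,0,0,0,0,0.005,0,0,0,0,0.005]'

```text
time: 16.0
ee_pos: [551.7, -263.0, 232.6]
orientation: [-3.142, 0.0, 1.653]
wrist_force: [0.2, -0.1, -1.9]
finger_gap: 16.0
```

Request:
apply_moves --deltas '[0,0,-0.001,0,0.005,0,0,0,0,0.005,0,0,0,0,0.005]'

```text
time: 16.3
ee_pos: [551.8, -263.1, 232.2]
orientation: [3.141, 0.0, 1.653]
wrist_force: [-1.4, -0.3, 1.8]
finger_gap: 16.2
```

Request:
apply_moves --deltas '[0,0,-0.001,0,0.005,0,0,0,0,0.005,0,0,0,0,0.005]'

```text
time: 16.6
ee_pos: [551.8, -263.2, 232.0]
orientation: [3.141, 0.001, 1.653]
wrist_force: [-2.2, 0.2, 5.3]
finger_gap: 15.7
```

The bail bears on the hook (force went from -2 to +5 N). I ease up 1 mm and open.

Request:
apply_moves --deltas '[0,0,0.001,0,0.005,0,0,0,0,0.005,0,0,0,0,0.018,0,0,0,0,0.022,0,0,0,0,0.028,0,0,0,0,0.036,0,0,0,0,0.044,0,0,0,0,0.05,0,0,0,0,0.05,0,0,0,0,0.05]'

```text
time: 17.6
ee_pos: [551.7, -263.1, 231.7]
orientation: [3.142, 0.0, 1.653]
wrist_force: [0.3, -0.4, 0.2]
finger_gap: 49.9
```

```bash
python3 - <<'E'
from h import *
for n,(x,y,w,h) in(("side",(255,80,110,110)),):
    c=capture(n);o=c["img"][y:y+h,x:x+w];cv2.imwrite(f"pics/{n}7.png",cv2.resize(o,None,fx=5,fy=5,interpolation=cv2.INTER_CUBIC))
E
```

```text
(no output)
```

View pics/side7.png

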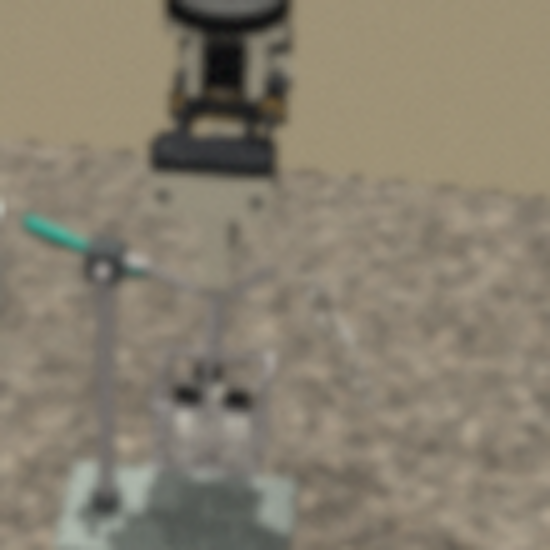

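It hangs on the hook between the open fingers. I retract straight up.

Request:
apply_moves --deltas '[0,0,0.003,0,0.05,0,0,0.006,0,0.05,0,0,0.01,0,0.05,0,0,0.012,0,0.05,0,0,0.015,0,0.05,0,0,0.02,0,0.05,0,0,0.02,0,0.05,0,0,0.02,0,0.05,0,0,0.02,0,0.05,-0.03,0,0.02,0,0.05,-0.04,0,0.01,0,0.05,-0.04,0,0,0,0.05,-0.03,0,0,0,0.05,0,0,0,0,0.05,0,0,0,0,0.05,0,0,0,0,0.05,0,0,0,0,0.05,0,0,0,0,0.05,0,0,0,0,0.05,0,0,0,0,0.05]'

```text
time: 19.65
ee_pos: [411.9, -263.0, 387.4]
orientation: [-3.141, -0.0, 1.653]
wrist_force: [0.2, -1.1, -0.2]
finger_gap: 50.2
```

Request:
apply_moves --deltas '[0,0,0,0,0.05,0,0,0,0,0.05,0,0,0,0,0.05,0,0,0,0,0.05,0,0,0,0,0.05,0,0,0,0,0.05,0,0,0,0,0.05,0,0,0,0,0.05,0,0,0,0,0.05,0,0,0,0,0.05]'

```text
time: 20.65
ee_pos: [411.7, -263.1, 387.7]
orientation: [3.142, 0.0, 1.653]
wrist_force: [0.9, -0.4, 0.3]
finger_gap: 49.6
```

```bash
python3 - <<'E'
from h import *
im=[]
for i in range(2):
  for n,(x,y,w,h) in(("side",(255,90,70,100)),("top",(335,160,70,100))):
    c=capture(n)
    if i==0: cv2.imwrite(f"pics/{n}8.png",c["img"])
    im.append(cv2.resize(c["img"][y:y+h,x:x+w],(280,400),interpolation=cv2.INTER_CUBIC))
cv2.imwrite("pics/end.png",np.hstack(im[:2]))
print(cv2.absdiff(im[0],im[2]).max())
E
```

```text
15
```

View pics/end.png

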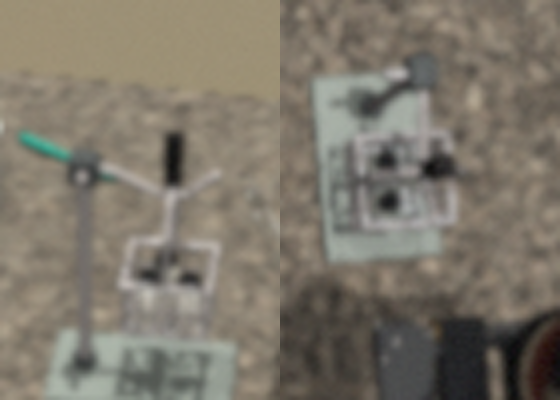

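View pics/side8.png

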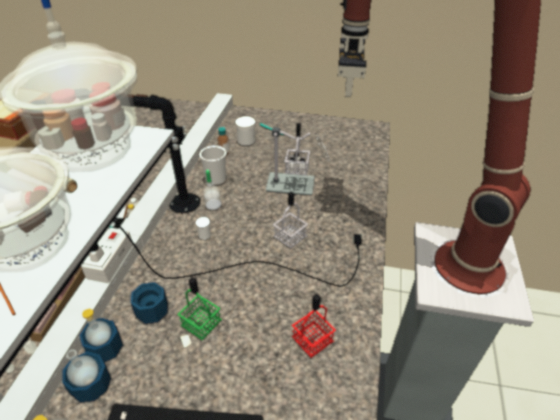

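The basket hangs upright and still on the hook (block at side (298,130)). The side crop shows all three caps. The empty basket is unmoved at (290,225), and the gripper is clear. I hand in.

```bash
python3 -c "
from bench import *
print(job_done())"
```

```text
the job is handed in; nothing more can be done
None
```

The full basket now hangs by its bail on the hook, and I handed the job in at about 21 s of the 72 s limit; no verdict came back. I gripped it by the block, carried it over the empty basket, passed the bail over the hook tip and lowered it until the wrist force swung from about -2 to +5 N. Then I opened the fingers and backed away.

**Last checks:**
- **Hanging:** the side picture shows the basket upright, with the bail on the seat between tip and rod. Two pictures taken about 0.1 s apart showed practically no change, so it was barely swaying.
- **Vials:** all three caps are visible in the side view. The top view shows only two, and the third is most likely behind the grip block.
- **Rest of the scene:** the empty, red and green baskets appear to be where they were, judged by eye. The gripper is about 150 mm away from everything, with wrist force near zero.

No check failed. My two-camera estimates of the hook tip and seat disagreed by 2 to 3 mm, which is close to the calibration error and caused no trouble.

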